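# Lock the movement holder onto its keyhole mount

### The job

Take the movement holder by its block, set its keyhole plate down over the two screw heads of the mounting station, then slide it along, catch-pin end trailing, until it is fully home and the spring catch pin has sprung up behind the plate; let go and leave it locked there. Go gently: feel for the screws and for the end of the slots without forcing the plate (stay well under 40 N on the station), and do not push the other things on the bench about.

Things in the scene. Friction and masses are not known exactly. Their poses are not given: they have to be found in the camera images.
- holder_grip (a point): Centre of the movement holder's aluminium grip block, 28 mm above the underside of the steel plate it stands on. Block 30 mm long (x), 26 mm wide (y: grip it across y), from the plate's top to 48 mm above its underside, with a brass disc 24 mm across, 6 mm high on top. Axes as holder. Fingertips must stay above the plate, which reaches 35 mm either side in y.
- holder: The whole holder, about 0.35 kg; origin on the plate's underside, below the block; starts flat on the bench. Plate 174 x 70 x 4 mm, from x = -80 to +94 mm. On its centre line two keyholes: 8-sided holes 17 mm across, centred at x = +58 and -42 mm, each with a 9 mm wide slot running from it towards -x. Slid home, the screws' axes lie 16 mm from the hole centres, at x = +42 and -58 mm.
- holder_front (a point): Middle of the plate's front edge, 94 mm from the block's centre along the holder's +x and 26 mm below it. This end leads in the slide.
- base: Mounting station fixed to the bench: dark steel base 240 x 96 x 14 mm (x long), origin at its underside's centre on the bench. On it an aluminium strip 190 x 76 x 6 mm with screws and catch pin is clamped on the base's centre line, its centre anywhere up to 16 mm either way along x from the base's. That shift is not measured: find the screws by sight or feel.
- base_seat (a point): Point above the base's centre in the plane of the strip's top, 20 mm above the bench. Two screws stand at x = +50 and -50 mm from the strip's centre (not the base's): shank 6 mm thick; flat head 12 mm across, from 7 to 11 mm above the strip. The plate (4 mm) lies on the strip, under the heads.
- base_mid (a point): Over the base's centre, 48 mm above the bench: height of the block's centre when the plate lies on the strip. Holder's x along the base's +x. Holes over the heads: block's centre 8 mm to the -x side of the strip's centre; sliding 16 mm to the base's +x reaches the stop, 8 mm to the +x side.
- catch (a joint): Spring catch pin, brass, 8 mm thick, upright in the strip, 78 mm to the -x side of the strip's centre. Value: m pressed down; 0 = up, standing 5 mm above the strip; about 0.005 = held flush under the plate. It needs under 2 N to press, goes down under the plate as this is set down, and springs up by itself behind the plate's rear edge once the plate is within about 2 mm of its stop.
- blower: Bystander: red rubber dust blower, 100 mm tall, 44 mm across. Origin at its underside's centre.
- loupe: Bystander: black eye loupe, 30 mm tall, 36 mm across. Origin at its underside's centre.
- oil_jar: Bystander: small glass jar, 45 mm tall, 40 mm across. Origin at its underside's centre.
- brush_cup: Bystander: glass with brushes in it, 64 mm across; 80 mm tall, brushes to 155 mm. Origin at its underside's centre.
- case_ring: Bystander: steel watch-case ring, 40 mm across, 9 mm tall. Origin at its underside's centre.
- driver: Bystander: screwdriver lying on the bench, 120 mm long.
- weight: Bystander: brass weight, 36 mm across, 50 mm tall. Origin at its underside's centre.
Things that resemble listed ones, but are neither listed nor needed, are in the scene too. What is shaped like the holder but red is not meant.

How it is judged:
By the outcome, as a careful person would: the job done as asked, in the order asked, and still so for the second after the job is handed in, with the robot touching nothing.
It also fails if it takes over 72 s, if anything falls off the work surface, if the arm or the gripper's body presses on something with over 40 N, if the wrist force passes 120 N, or if a joint passes its speed limit or range.

### The arm

A 6-joint arm with a two-finger parallel gripper is mounted at the origin on the work surface. World frame = base frame: x ahead of the robot, y to its left, z up, the work surface at z = 0. Lengths are in mm, angles in rad, forces in N, time in s.
With the tool pointing down it reaches from about 300 to 875 mm from the base axis. Payload 6.4 kg.
Tool frame: the origin (TCP) lies at the very end of the fingers, on their centre line; the grasp point (between the pads) lies 19 mm behind it; y points along the fingers, z is the direction in which the jaws open and shut, and the axes are right-handed (so a half turn about y gives the same grasp; the last joint's range is limited). The gripper opens to 85 mm and grips with 20 to 120 N. Pads are 22 mm wide; open, the fingers measure 114 mm over their backs; the gripper's body (76 mm by 85 mm) begins 54 mm behind the grasp point. The pads swing forward as they close: fully open they stand 13 mm farther back than shut.
Start: joints at [-1.487, 0.181, 1.607, -0, 1.354, -0.206], TCP at [164.328, -551.033, 231.288] pointing down, gripper open.
Joint ranges: [-2.99, 2.99], [-0.89, 2.07], [0.3, 2.58], [-1.14, 4.28], [0, 2.63], [-3.12, 3.12]. Speed limits (rad/s): [2.57, 2.57, 3.01, 3.14, 3.14, 3.14].

### API

Orientations are given as a unit quaternion [x, y, z, w].
In Python, from rig import read_state, camera, camera_params, hand_in gives the robot as it stands. The module is installed in compiled form; this text tells all that it offers.
- The arm moves only by the shell command python3 -m crank 'ROWS' [OPENING] [FORCE]. ROWS is text: rows parted by semicolons, each of 6 numbers parted by spaces: the shift along the tool's x, y, z in m, then the turn, a rotation vector about the tool's x, y, z in rad. In form: x y z wx wy wz; .... A call has 1 to 20 rows; each row shifts and turns the commanded pose from where the row before left it, along the tool's axes as they then stand; what a row does not reach is not made up. A row lasts 1/8 s, in which the tool goes at most 62.5 mm and 10.7 degrees, less where a joint would pass 70% of its speed; a pose out of reach is approached as far as the arm can. A call is refused whole if a number of a shift passes 0.0625 or a number of a turn 0.188, either way. A call with a gripper value outside its range is refused whole. OPENING is the closure, from 0 (fully open) to 1 (shut), set as the call begins (- or left out, the last holds). The fingers move at their own pace and stop on an object; FORCE is the grip in N (left out, the last holds). Time passes only in rows, so rows that do not move let the fingers close. It gives the time, the measured TCP pose, the force and the opening at its end, in the units of the state.
- read_state(): the state, without advancing time (a new reading comes with each control period).
- camera(name): name is "scene" or "side" or "wrist"; returns the picture (384x512x3 uint8, red, green, blue); there is no depth.
- camera_params(name): a dict with "fov_y" (degrees; the focal length in pixels is half the picture's height over the tangent of half this angle, whatever the lens; pixels are square), "cx", "cy" (the principal point, pixels), "cam_to_world" (4x4, takes a point from camera to world coordinates). Camera axes: x right, y up, looking along -z (the intrinsics and any distortion apply to the point x, -y, -z); pixel columns grow to the right and rows downward; lengths in mm; the calibration is good to about 2 mm. The wrist camera is an equidistant fisheye: a pixel r from the principal point sees the ray r / f radians off the axis. A picture is of the moment at which its call begins: read the wrist's pose just before it. camera_params takes no time and is no camera call; for the wrist camera it gives the pose at the moment of the call.
- hand_in(): hands the job in, once; it reports no verdict.
The state is a dict: "time_s": time; "joints": joint angles; "qd": joint speeds; "effort": joint torques, N m; "tool_pos": TCP position; "orientation": TCP orientation; "force": force on the tool from outside, world axes, zero at the start; "torque": the same for the moment, N m; "width": finger opening in mm.
Only numpy, scipy, OpenCV 4.12 (cv2) and the standard library are available. Lean on these libraries where they do the work, as an engineer would, in place of code of your own. Each camera call takes 0.05 s, during which the arm holds its last target. There are 200 camera calls.

## Working session

There is one attempt and no reset: what is moved stays moved. The work goes in short steps, Python scripts to look and compute and a shell command to move; the robot and the scene stay as the last step left them, time stands still between calls to the robot, and variables do not carry over. Pictures are saved under pics/ and viewed, about 8 in all and at most 12, crops included, and the job is handed in when it is done.

```bash
mkdir -p pics; python3 - <<'E'
from rig import *
import cv2,numpy as np
s=read_state();print({k:np.round(v,3).tolist() for k,v in s.items()})
for n in ["scene","side","wrist"]:
    p=camera_params(n);print(n,p["fov_y"],p["cx"],p["cy"],np.round(p["cam_to_world"],3).tolist(),[k for k in p])
    im=camera(n);np.save(f"pics/{n}0.npy",im);cv2.imwrite(f"pics/{n}0.png",im[:,:,::-1])
E
```

```text
{'time_s': 0.0, 'joints': [-1.487, 0.182, 1.608, -0.0, 1.354, -0.206], 'qd': [-0.001, -0.001, -0.002, 0.002, 0.0, -0.001], 'effort': [-0.001, -44.487, -35.133, -0.0, 0.009, -0.0], 'tool_pos': [164.27, -550.454, 230.347], 'orientation': [-0.102, 0.7, -0.699, 0.102], 'force': [-0.202, -0.185, 1.218], 'torque': [-0.002, 0.011, -0.058], 'width': 85.277}
scene 56.563167475176584 252.09161684614264 187.69512380676176 [[-0.344, -0.78, 0.523, 1032.596], [0.939, -0.292, 0.182, 160.514], [0.011, 0.554, 0.833, 854.917], [0.0, 0.0, 0.0, 1.0]] ['fov_y', 'cx', 'cy', 'cam_to_world']
side 43.17804228091033 255.75527840681212 193.47390369255916 [[-0.963, 0.189, -0.193, 265.601], [-0.27, -0.724, 0.635, 875.851], [-0.019, 0.664, 0.748, 1129.883], [0.0, 0.0, 0.0, 1.0]] ['fov_y', 'cx', 'cy', 'cam_to_world']
wrist 65.70646984690485 254.36566132864772 193.47001889969843 [[0.286, 0.912, 0.293, 239.347], [-0.958, 0.272, 0.086, -529.006], [-0.002, -0.306, 0.952, 373.168], [0.0, 0.0, 0.0, 1.0]] ['fov_y', 'cx', 'cy', 'cam_to_world']
```

View pics/scene0.png

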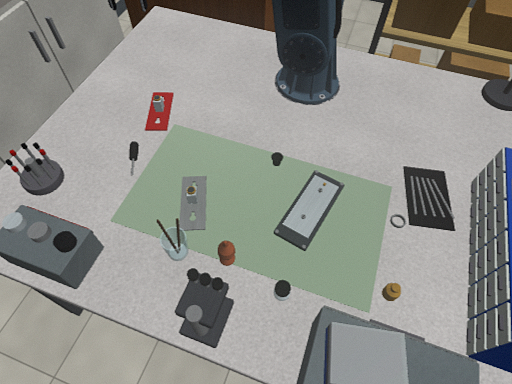

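View pics/side0.png

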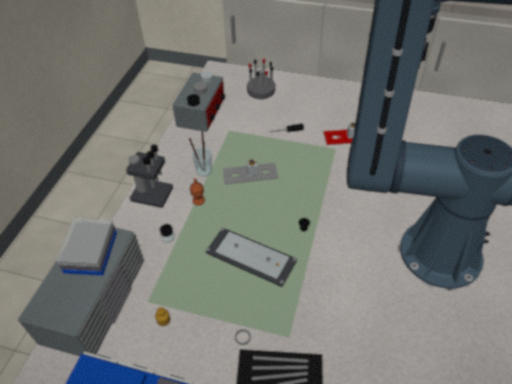

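Scene: the grey holder is at about (193,203) and the station at about (310,208). The red lookalike is at (160,110). I'll zoom in on the first two.

```bash
cat > h.py <<'E'
import numpy as np,cv2
from rig import *
def ray(n,u,v,p=None):
    p=p or camera_params(n);f=192/np.tan(np.radians(p["fov_y"]/2));M=np.array(p["cam_to_world"])
    x,y=(u-p["cx"])/f,(v-p["cy"])/f
    if n=="wrist":
        r=np.hypot(x,y);k=np.sin(r)/max(r,1e-9);d=np.array([x*k,-y*k,-np.cos(r)])
    else: d=np.array([x,-y,-1])
    return M[:3,3],M[:3,:3]@d
def at(n,u,v,z,p=None):
    o,d=ray(n,u,v,p);return np.round(o+d*(z-o[2])/d[2],1)
def proj(n,P,p=None):
    p=p or camera_params(n);f=192/np.tan(np.radians(p["fov_y"]/2));M=np.array(p["cam_to_world"])
    c=M[:3,:3].T@(np.array(P)-M[:3,3]);x,y,z=c[0],-c[1],-c[2]
    k=1/z
    if n=="wrist": r=np.hypot(x,y);k=np.arctan2(r,z)/max(r,1e-9)
    return np.round([p["cx"]+f*x*k,p["cy"]+f*y*k],1)
E
python3 - <<'E'
import cv2,numpy as np
im=cv2.imread("pics/scene0.png")[160:260,170:360]
cv2.imwrite("pics/c1.png",cv2.resize(im,None,fx=4.2,fy=4.2,interpolation=cv2.INTER_CUBIC))
from h import *
for uv,z in [((193,203),4),((310,208),20),((182,178),4),((206,176),4),((206,229),4),((181,230),4)]:print(uv,at("scene",*uv,z))
E
```

```text
(193, 203) [ 603.7 -161.6    4. ]
(310, 208) [515.3 148.   20. ]
(182, 178) [ 537.8 -228.     4. ]
(206, 176) [ 506.8 -165.6    4. ]
(206, 229) [664.7 -94.7   4. ]
(181, 230) [ 690.5 -155.5    4. ]
```

View pics/c1.png

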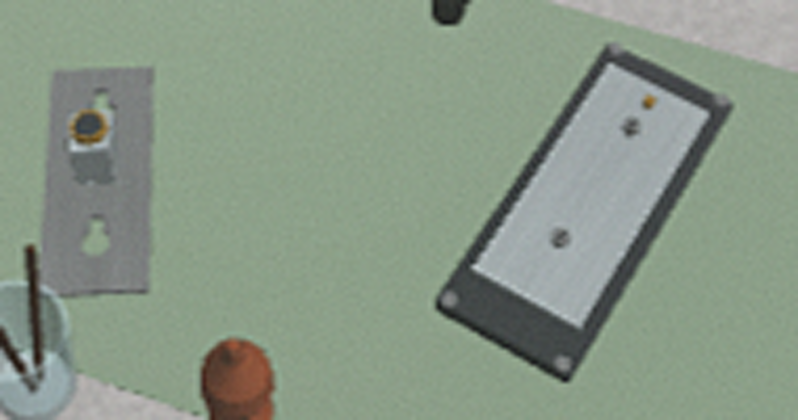

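View pics/wrist0.png

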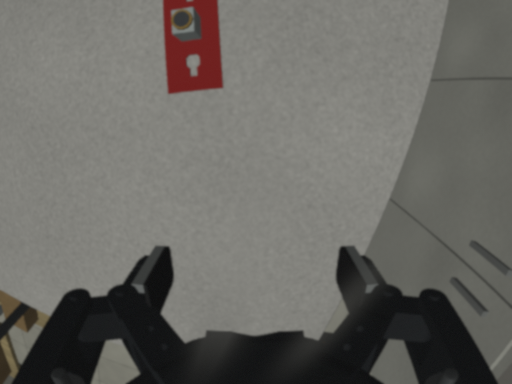

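```bash
python3 - <<'E'
from h import *
A=lambda x,y,z:at("scene",170+(x+.5)/4.2-.5,160+(y+.5)/4.2-.5,z)
H=[A(*q,4) for q in [(52,70),(155,68),(148,292),(38,296)]]
print("holder",H); P=np.array(H);d=(P[2]+P[3]-P[0]-P[1])/2;c=P.mean(0)
print(c,np.linalg.norm(d),np.degrees(np.arctan2(d[1],d[0])), "grip",c-7*d/np.linalg.norm(d))
print("disc",A(90,127,54),"hole",A(95,240,4))
s1,s2,pn=A(631,126,31),A(560,237,31),A(649,101,25)
d=s2-s1;print(s1,s2,pn,np.linalg.norm(d),np.degrees(np.arctan2(d[1],d[0])),np.linalg.norm((pn-s1)[:2]))
B=[A(*q,14) for q in [(612,42),(733,102),(568,380),(437,303)]];P=np.array(B);d=(P[2]+P[3]-P[0]-P[1])/2
print("base",B,P.mean(0),np.linalg.norm(d),np.degrees(np.arctan2(d[1],d[0])))
from scipy.spatial.transform import Rotation as R
s=read_state();print(R.from_quat(s["orientation"]).as_matrix().round(3))
E
```

```text
holder [array([ 532.3, -230.7,    4. ]), array([ 505.7, -164.5,    4. ]), array([666.2, -97.4,   4. ]), array([ 692.9, -161.1,    4. ])]
[ 599.275 -163.425    4.   ] 174.49362452536766 23.060622163836214 grip [ 592.83436354 -166.16693399    4.        ]
disc [ 593.4 -165.2   54. ] hole [ 643.9 -144.8    4. ]
[455.4 158.5  31. ] [552.5 137.1  31. ] [427.3 164.9  25. ] 99.43022679245988 -12.428804268407232 28.81961137836522
base [array([379.6, 128.8,  14. ]), array([400. , 218.9,  14. ]), array([636.2, 167.7,  14. ]), array([614.7,  77.3,  14. ])] [507.625 148.175  14.   ] 241.17990173312538 -12.293034543088986
[[-0.958 -0.     0.286]
 [-0.286  0.001 -0.958]
 [-0.    -1.    -0.001]]
```

```bash
python3 -m crank '0 0 0 0 -0.056 0;0 0 0 0 -0.056 0;-0.039 0.0057 -0.01335 0 0 0;-0.039 0.0057 -0.01335 0 0 0;-0.039 0.0057 -0.01335 0 0 0;-0.039 0.0057 -0.01335 0 0 0;-0.039 0.0057 -0.01335 0 0 0;-0.039 0.0057 -0.01335 0 0 0;-0.039 0.0057 -0.01335 0 0 0;-0.039 0.0057 -0.01335 0 0 0;-0.039 0.0057 -0.01335 0 0 0;-0.039 0.0057 -0.01335 0 0 0;-0.039 0.0057 -0.01335 0 0 0;-0.039 0.0057 -0.01335 0 0 0;-0.039 0.0057 -0.01335 0 0 0;-0.039 0.0057 -0.01335 0 0 0;0 0 0 0 0 0;0 0 0 0 0 0' 0 && python3 - <<'E'
from h import *
from scipy.spatial.transform import Rotation as R
s=read_state();print(s["tool_pos"],R.from_quat(s["orientation"]).as_matrix().round(3).tolist(),s["time_s"])
p=camera_params("wrist");im=camera("wrist");cv2.imwrite("pics/w1.png",cv2.resize(im[:,:,::-1],None,fx=1.5,fy=1.5,interpolation=cv2.INTER_CUBIC))
import pickle;pickle.dump(p,open("p1.pkl","wb"))
c=np.array([593,-166.]);a=np.radians(23.06);ex=np.array([np.cos(a),np.sin(a)]);ey=np.array([-ex[1],ex[0]])
for x,y,z in [(0,0,54),(94,35,4),(94,-35,4),(-80,35,4),(-80,-35,4),(58,0,4)]:print(x,y,z,1.5*proj("wrist",[*(c+x*ex+y*ey),z],p))
A=lambda x,y,z:at("scene",170+x/4.2,160+y/4.2,z)
print("cup",A(30,400,5),A(30,245,155))
E
```

```text
time_s: 2.4
tool_pos: [593.3, -165.5, 151.0]
orientation: [-0.142, 0.693, -0.693, 0.141]
force: [0.5, -0.1, 0.2]
width: 85.4
[ 593.2604918  -165.49319225  151.03962988] [[-0.92, -0.001, 0.392], [-0.392, 0.0, -0.92], [0.001, -1.0, -0.001]] 2.4
0 0 54 [381.3 292.5]
94 35 4 [326.55 128.25]
94 -35 4 [436.05 128.25]
-80 35 4 [334.05 374.25]
-80 -35 4 [428.85 374.25]
58 0 4 [381.3  182.85]
cup [ 758.4 -132.4    5. ] [ 728.2 -120.3  155. ]
```

View pics/w1.png

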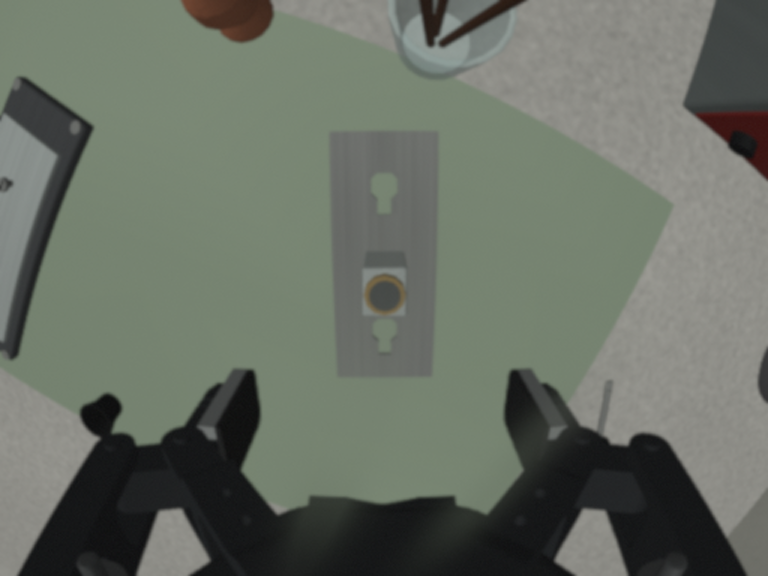

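The wrist view agrees with the prediction to within 2 mm: disc at (384,293), and the front keyhole slot points towards the robot. I'll descend and grip.

```bash
python3 -m crank '0.0013 0.025 0.0014 0 0 0;0 0.025 0 0 0 0;0 0.025 0 0 0 0;0 0.025 0 0 0 0;0 0.022 0 0 0 0;0 0.010 0 0 0 0;0 0.007 0 0 0 0;0 0 0 0 0 0' 0 && python3 -m crank '0 0 0 0 0 0;0 0 0 0 0 0;0 0 0 0 0 0;0 0 0 0 0 0;0 0 0 0 0 0;0 0 0 0 0 0;0 0 0 0 0 0;0 0 0 0 0 0;0 0 0 0 0 0;0 0 0 0 0 0' 1 50
```

```text
time_s: 3.45
tool_pos: [593.1, -167.6, 12.7]
orientation: [0.141, -0.693, 0.693, -0.141]
force: [0.8, 0.3, 0.2]
width: 85.4
time_s: 4.7
tool_pos: [593.5, -167.4, 13.0]
orientation: [0.141, -0.693, 0.693, -0.141]
force: [-0.5, 1.1, 5.6]
width: 25.4
```

```bash
python3 -m crank '0 -0.006 0 0 0 0;0 -0.014 0 0 0 0;0 -0.025 0 0 0 0;0 -0.025 0 0 0 0;0 -0.025 0 0 0 0;0 -0.025 0 0 0 0;0 0 0 0 0.1 0;0 0 0 0 0.13 0;0 0 0 0 0.13 0;0 0 0 0 0.13 0;0 0 0 0 0.127 0;0 0 0 0 0 0' && python3 -m crank '0.007 0 -0.01204 0 0 0;0.0136 0 -0.02407 0 0 0;0.0136 0 -0.02407 0 0 0;0.0136 0 -0.02407 0 0 0;0.0136 0 -0.02407 0 0 0;0.0136 0 -0.02407 0 0 0;0.0136 0 -0.02407 0 0 0;0.0136 0 -0.02407 0 0 0;0.0136 0 -0.02407 0 0 0;0.0136 0 -0.02407 0 0 0;0.0136 0 -0.02407 0 0 0;0.0136 0 -0.02407 0 0 0;0.007 0 -0.01204 0 0 0;0 0 0 0 0 0;0 0 0 0 0 0' && python3 - <<'E'
from h import *
from scipy.spatial.transform import Rotation as R
s=read_state();m=R.from_quat(s["orientation"]).as_matrix();print(s["tool_pos"],m.round(4).tolist(),np.degrees(np.arctan2(m[1,2],m[0,2])),s["time_s"],s["force"],s["torque"])
p=camera_params("wrist");im=camera("wrist");np.save("pics/w2.npy",im);cv2.imwrite("pics/w2.png",cv2.resize(im[:,:,::-1],None,fx=1.5,fy=1.5,interpolation=cv2.INTER_CUBIC))
import pickle;pickle.dump(p,open("p2.pkl","wb"))
for P in [[455.4,158.5,31],[552.5,137.1,31],[507.6,148.2,20]]:print(P,1.5*proj("wrist",P,p))
E
```

```text
time_s: 6.2
tool_pos: [592.9, -167.2, 132.9]
orientation: [-0.076, -0.703, 0.703, 0.076]
force: [0.6, 0.7, -2.6]
width: 25.3
time_s: 8.07
tool_pos: [495.2, 149.4, 132.6]
orientation: [-0.076, -0.703, 0.703, 0.076]
force: [0.6, -0.3, -2.9]
width: 26.0
[495.19311722 149.35806551 132.60310913] [[-0.977, 0.0004, -0.2134], [0.2134, -0.0004, -0.977], [-0.0005, -1.0, 0.0003]] -102.32146179228651 8.075 [ 0.57390393 -0.31392194 -2.90060288] [0.00678941 0.03985606 0.00880907]
[455.4, 158.5, 31] [379.8  354.15]
[552.5, 137.1, 31] [379.95 187.8 ]
[507.6, 148.2, 20] [377.85 264.6 ]
```

View pics/w2.png

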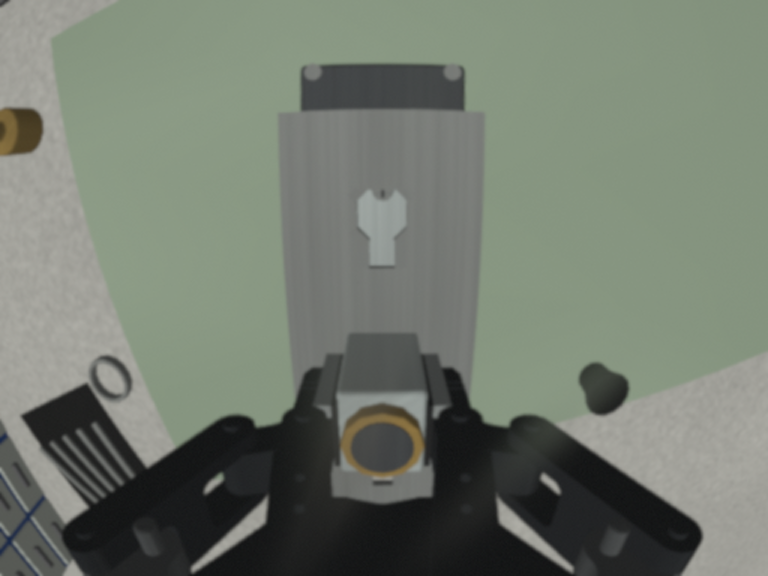

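```bash
python3 - <<'E'
from h import *
import pickle
p=pickle.load(open("p2.pkl","rb"));T=np.array([495.2,149.4]);bx=np.array([.977,-.2134]);by=np.array([.2134,.977])
for n,u,v,z in [("frontL",279,113,123.6),("frontR",485,113,123.6),("holeL",358,212,123.6),("holeR",406,212,123.6),("disc",382,446,173.6),("screwF",382,191,31)]:
    q=at("wrist",(u+.5)/1.5-.5,(v+.5)/1.5-.5,z,p);d=q[:2]-T;print(n,q,"rel tcp",(d@bx).round(1),(d@by).round(1))
im=np.load("pics/w2.npy")[110:190,220:290,::-1];cv2.imwrite("pics/w2c.png",cv2.resize(im,None,fx=7,fy=7,interpolation=cv2.INTER_CUBIC))
E
```

```text
frontL [593.1 162.9 123.6] rel tcp 92.8 34.1
frontR [578.2  94.8 123.6] rel tcp 92.7 -35.6
holeL [553.3 144.3 123.6] rel tcp 57.9 7.4
holeR [549.8 128.3 123.6] rel tcp 57.8 -9.0
disc [494.6 148.8 173.6] rel tcp -0.5 -0.7
screwF [550.7 136.5  31. ] rel tcp 57.0 -0.8
```

View pics/w2c.png

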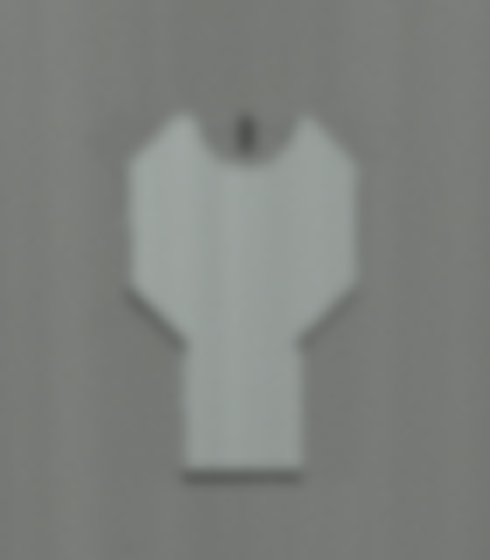

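The screw head shows through the front keyhole, centred to within about 0.5 mm. I'll go lower and recheck.

```bash
python3 -m crank '0 0.010 0 0 0 0;0 0.018 0 0 0 0;0 0.018 0 0 0 0;0 0.018 0 0 0 0;0 0.012 0 0 0 0;0 0.006 0 0 0 0;0 0 0 0 0 0;0 0 0 0 0 0' && python3 - <<'E'
from h import *
import pickle
s=read_state();print(s["tool_pos"],s["time_s"],s["force"])
p=camera_params("wrist");im=camera("wrist");pickle.dump(p,open("p3.pkl","wb"))
im=im[100:240,190:330,::-1];cv2.imwrite("pics/w3c.png",cv2.resize(im,None,fx=4,fy=4,interpolation=cv2.INTER_CUBIC))
E
```

```text
time_s: 9.12
tool_pos: [495.6, 149.9, 51.1]
orientation: [0.076, 0.703, -0.703, -0.075]
force: [0.3, 0.2, -2.9]
width: 25.0
[495.57734049 149.90389379  51.09662753] 9.125 [ 0.31818556  0.17226545 -2.93987996]
```

View pics/w3c.png

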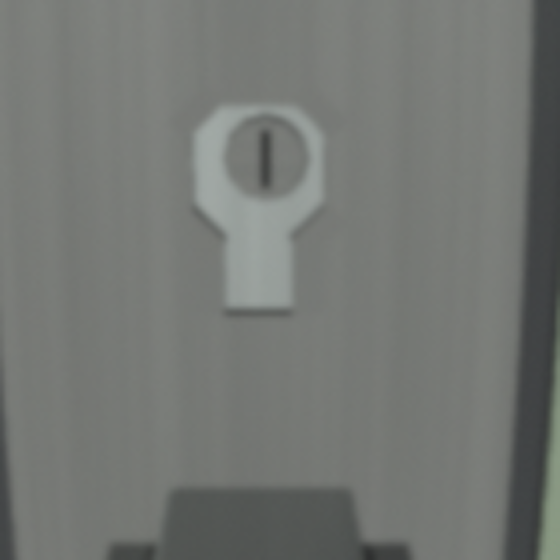

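```bash
python3 - <<'E'
from h import *
import pickle
p=pickle.load(open("p3.pkl","rb"));T=np.array([495.58,149.9]);bx=np.array([.977,-.2134]);by=np.array([.2134,.977])
for n,u,v,z in [("holeL",194,169,42.1),("holeR",324,169,42.1),("holeTop",260,105,42.1),("screw",266,156,31),("scrTop",266,113,31),("scrBot",266,199,31)]:
    q=at("wrist",190+(u+.5)/4-.5,100+(v+.5)/4-.5,z,p);d=q[:2]-T;print(n,q,"rel tcp",(d@bx).round(2),(d@by).round(2))
E
```

```text
holeL [553.4 145.2  42.1] rel tcp 57.49 7.75
holeR [549.8 128.9  42.1] rel tcp 57.45 -8.95
holeTop [559.6 135.2  42.1] rel tcp 65.68 -0.7
screw [551.7 136.   31. ] rel tcp 57.8 -1.6
scrTop [557.5 134.8  31. ] rel tcp 63.72 -1.54
scrBot [545.8 137.3  31. ] rel tcp 51.75 -1.59
```

```bash
python3 -m crank '-0.0005 0 0.001 0 0 0;0 0.002 0 0 0 0;0 0.002 0 0 0 0;0 0.002 0 0 0 0;0 0.002 0 0 0 0;0 0 0 0 0 0' && python3 -m crank '0 0.002 0 0 0 0;0 0.001 0 0 0 0;0 0.001 0 0 0 0;0 0 0 0 0 0'
```

```text
time_s: 9.93
tool_pos: [495.0, 148.7, 42.2]
orientation: [-0.076, -0.703, 0.703, 0.076]
force: [0.0, -0.2, -3.1]
width: 25.5
time_s: 10.42
tool_pos: [495.2, 148.7, 38.4]
orientation: [-0.076, -0.703, 0.703, 0.076]
force: [0.6, -0.2, -2.6]
width: 25.2
```

Underside is about 25 mm, already below the head tops, with no contact force. Continuing down in small rows.

```bash
python3 -m crank '0 0.001 0 0 0 0;0 0.001 0 0 0 0;0 0.001 0 0 0 0;0 0 0 0 0 0' && python3 -m crank '0 0.001 0 0 0 0;0 0.0005 0 0 0 0;0 0 0 0 0 0'&& python3 -m crank '0 0.0005 0 0 0 0;0 0.0005 0 0 0 0;0 0 0 0 0 0'
```

```text
time_s: 10.92
tool_pos: [495.4, 148.7, 35.5]
orientation: [0.076, 0.703, -0.703, -0.076]
force: [0.3, 0.4, -1.5]
width: 25.5
time_s: 11.3
tool_pos: [495.3, 148.8, 34.0]
orientation: [0.076, 0.703, -0.703, -0.076]
force: [-0.1, 0.3, -1.8]
width: 25.3
time_s: 11.68
tool_pos: [495.3, 148.7, 33.0]
orientation: [0.076, 0.703, -0.703, -0.076]
force: [0.7, 0.9, -0.7]
width: 25.4
```

```bash
python3 -m crank '0 0.0003 0 0 0 0;0 0 0 0 0 0' && python3 -m crank '0 0.0003 0 0 0 0;0 0 0 0 0 0'&& python3 -m crank '0 0.0003 0 0 0 0;0 0 0 0 0 0'
```

```text
time_s: 11.92
tool_pos: [495.3, 148.8, 32.9]
orientation: [0.076, 0.703, -0.703, -0.076]
force: [-1.3, -0.4, 3.0]
width: 25.5
time_s: 12.18
tool_pos: [495.3, 148.8, 32.9]
orientation: [-0.076, -0.703, 0.703, 0.076]
force: [-2.4, -0.4, 6.4]
width: 25.8
time_s: 12.42
tool_pos: [495.3, 148.8, 32.9]
orientation: [-0.076, -0.703, 0.703, 0.076]
force: [-4.2, -0.7, 8.5]
width: 25.6
```

Seated on the strip. I'll ease off slightly and slide along +x (tool −x).

```bash
python3 -m crank '0 -0.0006 0 0 0 0;-0.001 0 0 0 0 0;-0.0015 0 0 0 0 0;-0.0015 0 0 0 0 0;0 0 0 0 0 0' && python3 -m crank '-0.0015 0 0 0 0 0;-0.0015 0 0 0 0 0;-0.0015 0 0 0 0 0;0 0 0 0 0 0' && python3 -m crank '-0.0015 0 0 0 0 0;-0.0015 0 0 0 0 0;-0.0010 0 0 0 0 0;0 0 0 0 0 0'
```

```text
time_s: 13.05
tool_pos: [498.7, 148.2, 32.9]
orientation: [0.076, 0.703, -0.703, -0.076]
force: [-5.0, 2.1, 7.9]
width: 25.4
time_s: 13.55
tool_pos: [503.1, 147.3, 32.9]
orientation: [0.076, 0.703, -0.703, -0.076]
force: [-3.7, 1.0, 7.1]
width: 25.7
time_s: 14.05
tool_pos: [507.0, 146.4, 32.9]
orientation: [0.075, 0.703, -0.703, -0.076]
force: [-3.8, 1.0, 6.8]
width: 25.6
```

```bash
python3 -m crank '-0.001 0 0 0 0 0;-0.001 0 0 0 0 0;0 0 0 0 0 0' && python3 -m crank '-0.0007 0 0 0 0 0;-0.0005 0 0 0 0 0;0 0 0 0 0 0' && python3 -m crank '-0.0005 0 0 0 0 0;0 0 0 0 0 0' && python3 -m crank '-0.0005 0 0 0 0 0;0 0 0 0 0 0'
```

```text
time_s: 14.42
tool_pos: [509.2, 145.9, 32.9]
orientation: [0.076, 0.703, -0.703, -0.076]
force: [-3.5, 1.2, 6.5]
width: 25.6
time_s: 14.8
tool_pos: [509.9, 145.7, 32.9]
orientation: [0.075, 0.703, -0.703, -0.076]
force: [-4.8, 1.2, 6.6]
width: 25.2
time_s: 15.05
tool_pos: [510.4, 145.6, 32.9]
orientation: [0.075, 0.703, -0.703, -0.076]
force: [-5.9, 1.4, 6.6]
width: 25.2
time_s: 15.3
tool_pos: [510.9, 145.5, 32.9]
orientation: [0.075, 0.703, -0.703, -0.076]
force: [-5.0, 1.6, 6.2]
width: 25.5
```

```bash
for i in 1 ; do python3 -m crank '-0.0005 0 0 0 0 0;0 0 0 0 0 0'; done; python3 -m crank '-0.0005 0 0 0 0 0;0 0 0 0 0 0';python3 -m crank '-0.0005 0 0 0 0 0;0 0 0 0 0 0'
```

```text
time_s: 15.55
tool_pos: [511.3, 145.4, 32.9]
orientation: [0.075, 0.703, -0.703, -0.076]
force: [-6.3, 1.3, 8.2]
width: 25.1
time_s: 15.8
tool_pos: [511.4, 145.5, 32.9]
orientation: [0.075, 0.703, -0.703, -0.077]
force: [-7.0, 1.0, 10.5]
width: 25.5
time_s: 16.05
tool_pos: [511.4, 145.4, 32.9]
orientation: [0.075, 0.703, -0.703, -0.077]
force: [-9.1, 1.3, 11.9]
width: 25.4
```

Hit the stop after 16.5 mm with only about 9 N. I'll ease the load, release, rise and look.

```bash
python3 -m crank '0.0004 -0.0003 0 0 0 0;0 0 0 0 0 0' && python3 -m crank '0 0 0 0 0 0;0 0 0 0 0 0;0 0 0 0 0 0;0 0 0 0 0 0;0 0 0 0 0 0;0 0 0 0 0 0;0 0 0 0 0 0;0 0 0 0 0 0' 0 && python3 -m crank '0 -0.008 0 0 0 0;0 -0.015 0 0 0 0;0 -0.025 0 0 0 0;0 -0.03 0 0 0 0;0 -0.03 0 0 0 0;0.02 -0.02 0 0 0 0;0.04 0 0 0 0 0;0.04 0 0 0 0 0;0.02 0 0 0 0 0;0 0 0 0 0 0' && python3 - <<'E'
from h import *
import pickle
p=camera_params("wrist");im=camera("wrist");sc=camera("scene")
bx=np.array([.977,-.2134]);c=np.array([503.5,147.3])
for x,z in [(-78,25),(-72,24),(-50,31),(50,31)]: print(x,proj("wrist",[*(c+x*bx),z],p),proj("scene",[*(c+x*bx),z]))
cv2.imwrite("pics/w4.png",cv2.resize(im[:,:,::-1],None,fx=1.5,fy=1.5,interpolation=cv2.INTER_CUBIC))
cv2.imwrite("pics/s4.png",cv2.resize(sc[160:240,270:360,::-1],None,fx=7,fy=7,interpolation=cv2.INTER_CUBIC))
E
```

```text
time_s: 16.3
tool_pos: [511.4, 145.4, 32.9]
orientation: [0.075, 0.703, -0.703, -0.077]
force: [-6.5, 1.7, 7.0]
width: 25.7
time_s: 17.3
tool_pos: [512.6, 145.0, 33.0]
orientation: [0.076, 0.703, -0.703, -0.076]
force: [0.3, -1.2, 0.3]
width: 85.2
time_s: 18.55
tool_pos: [394.8, 171.0, 162.1]
orientation: [0.076, 0.703, -0.703, -0.075]
force: [1.1, -0.1, 0.4]
width: 85.4
-78 [253.8 148.9] [323.8 183.6]
-72 [253.8 142.5] [322.8 185.2]
-50 [253.7 119.9] [319.7 189.3]
50 [253.8  14. ] [302.8 216. ]
```

View pics/w4.png

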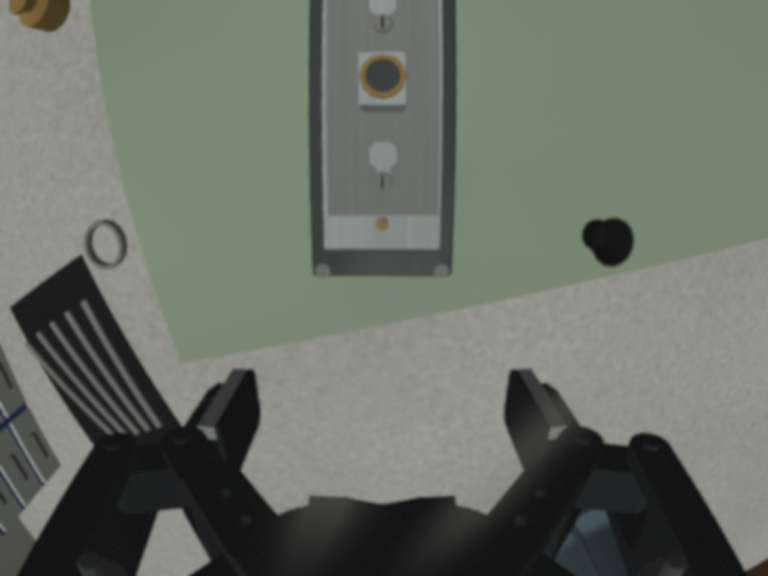

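View pics/s4.png

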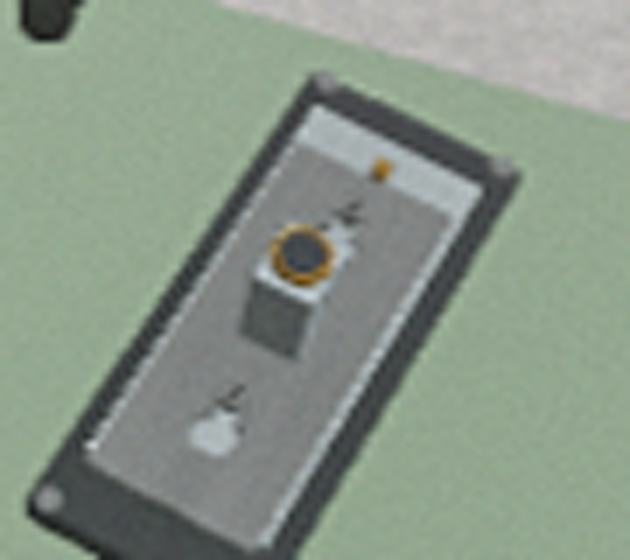

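The pin is visible behind the plate's rear edge, at (382,224) in the wrist view with the edge at row 215. It stands proud in the scene view, and both screws are at the slot ends.

```bash
python3 -c "
from rig import *
hand_in();print(read_state()['time_s'])"
```

```text
the job is handed in; nothing more can be done
the job is handed in; nothing more can be done
```

The movement holder is locked on the mounting station, and I handed the job in at about 18.7 s on the robot's clock.

- **Set down:** I gripped the holder by its block and lined the front keyhole up with its screw head using the wrist camera. It went down over both screw heads without touching them and met the strip at the expected height. The push at seating was about 11 N.
- **Slide:** I slid it along the base's +x, and it reached the stop after about 16.5 mm; 16 mm was expected. The wrist reading stayed at 15 N or less during the slide. I then eased off the load, let go and backed the arm away.
- **Final pictures:** Both screws sit at the closed ends of the slots. The brass catch pin is visible behind the plate's rear edge and appears to be standing up. The robot is touching nothing, and the loupe and case ring, the bystanders nearest the station, look undisturbed.

**Not measured:** I could not read the catch joint directly, so the pin being up is judged from the pictures and from the plate being at its stop. I did not recheck the other bystanders at the end. No check failed or disagreed.

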